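# Lock a bayonet filter cartridge into the water unit

### The job

Pick up the filter cartridge that has the flat grip fin on top and fit it into the steel bayonet collar on the low water unit: find the slots for its two lugs by feel, press it down against the spring, twist it clockwise to the stop and let go, so that it pops up into its lock. Work gently, never bearing on the unit hard enough to strain it, and leave the other things on the bench where they stand.

Things in the scene. Friction and masses are not known exactly. Their poses are not given: they have to be found in the camera images.
- cartridge: The white plastic cartridge to fit, 0.2 to 0.35 kg, 112 mm tall, standing upright and loose on the bench. Origin: centre of its underside; z up its axis. Neck 44 mm in diameter (z 0 to 34 mm, chamfered foot), barrel 56 mm in diameter (z 34 to 84 mm). Two lugs on the neck at +x and -x: 10 mm wide, z 10 to 16 mm, tips 29 mm from the axis. A half turn makes no difference.
- fin (a point): Middle of the flat grey grip fin on top of the cartridge, 98 mm above its underside, axes as the cartridge's. The fin is 50 mm long along x (in line with the lugs), 14 mm thick along y and 28 mm tall, from the barrel's top to the cartridge's top.
- unit: The water unit, fixed: a low white box 200 mm (x) by 180 mm (y), 50 mm tall, a round steel bayonet collar centred on its top. Origin: centre of the underside; z up; dark display on the -x side. It is strained if the cartridge bears on it with more than 60 N, contacts added up (two lugs and plate): about 1 N m of twist on the stop. The stop shows clearly at 0.3 N m; turn in small steps near it.
- collar_top (a point): Centre of the collar's top face, 95 mm above the bench; axes as the unit's. Collar 77 mm across, bore 47 mm. Two slots open upward, 180 degrees apart, 13 mm wide, let the lugs down through a 10 mm thick ledge. The line of the slots lies anywhere within 0.4 rad either way of the unit's x axis: no reading gives it, it must be felt or seen from above. The collar does not turn.
- collar_track (a point): Where the cartridge's underside must be, or up to 3.5 mm lower (hard bottom), for its lugs to pass under the ledge: on the collar's axis, 26 mm below its top face. The underside is 16 mm above this when the lugs rest on the top face off the slots, 9 mm above when they are in the slots and the neck meets the sprung plate, which pushes up with 4.5 N there and 11 N at this point.
- collar_lock (a point): Where the cartridge's underside is when locked: on the collar's axis, 22 mm below its top face. With the lugs under the ledge the cartridge turns clockwise seen from above, not the other way, 1.31 rad from the slots to a solid stop; let go there, the spring lifts its lugs 4 mm into pockets and it is locked. It may be let go and gripped again on the way.
- spare: Bystander: a cartridge of another type, same white neck and barrel, no lugs, with a round grey knob 34 mm in diameter on top; 104 mm tall. It and the cartridge to be fitted may stand in either's place. Origin: centre of the underside.
- flask: Bystander: stoppered conical glass flask, 84 mm wide, 154 mm tall. Origin: centre of the underside.
- beaker: Bystander: small empty glass beaker, 50 mm wide, 70 mm tall. Origin: centre of the underside.
- bottle: Bystander: amber reagent bottle, 68 mm wide, 150 mm tall. Origin: centre of the underside.
- jar: Bystander: low white jar with a blue cap, 60 mm wide, 75 mm tall. Origin: centre of the underside.

How it is judged (in metres and radians):
On the way:
1. the cartridge is pressed down in the collar, its lugs below the ledge (horizontal distance between cartridge and collar_top below 0.004 m and z of cartridge in the frame of collar_top below -0.025 m), for 0.05 s.
At the end, for the whole second after the job is handed in: The cartridge stands in the collar, on its axis within 4 mm and upright within 0.08 rad, turned from the slots to the stop and sprung up into the lock: underside 22 mm (19.5 to 24.5) below the collar's top face, fin more than 0.7 rad off the unit's x axis; released and at rest (horizontal distance between cartridge and collar_top below 0.004 m and z of cartridge in the frame of collar_top between -0.0245 and -0.0195 m and angle between cartridge's own z axis and vertical below 0.08 rad and angle between the x axis of cartridge and the x axis of unit, either way round above 0.7 rad and linear speed of cartridge below 0.02 m/s and contact force between the fingers and cartridge below 0.1 N); the robot touches nothing.
It fails at once if the cartridge bears on the unit with more than 60 N (contact force between cartridge and unit above 60 N).
It fails at once if a bystander is moved more than 30 mm (distance of any of spare, flask, beaker, bottle, jar from where it was at the start of the episode above 0.03 m).
It also fails if it takes over 64 s, if anything falls off the work surface, if the arm or the gripper's body presses on something with over 40 N, if the wrist force passes 120 N, or if a joint passes its speed limit or range.

### The arm

A 6-joint arm with a two-finger parallel gripper is mounted at the origin on the work surface. World frame = base frame: x ahead of the robot, y to its left, z up, the work surface at z = 0. Lengths are in mm, angles in rad, forces in N, time in s.
With the tool pointing down it reaches from about 375 to 925 mm from the base axis. Payload 5.7 kg.
Tool frame: the origin (TCP) lies at the very end of the fingers, on their centre line; the grasp point (between the pads) lies 19 mm behind it; z points along the fingers, y is the line along which they close (so a half turn about z gives the same grasp; the last joint's range is limited). The gripper opens to 88 mm and grips with 3 to 60 N. Pads are 20 mm wide; open, the fingers measure 115 mm over their backs; the gripper's body (75 mm by 178 mm) begins 61 mm behind the grasp point.
Start: joints at [1.121, 0.359, 1.51, -0, 1.272, -0.115], TCP at [197.14, 566.655, 222.623] pointing down, gripper open.
Joint ranges: [-2.97, 2.97], [-1.01, 2.36], [0.21, 2.38], [-0.96, 4.11], [0.2, 2.71], [-2.98, 2.98]. Speed limits (rad/s): [2.39, 2.39, 3.14, 3.14, 3.14, 3.14].

### API

Orientations are given as a unit quaternion [x, y, z, w].
In Python, from workcell import bot, cams, order gives the robot as it stands.
- The arm moves only by the tool play_rows, never from a script. Its argument "series" is a list of rows, each a list of 3 entries, a list of its own where there are three numbers: the shift along the tool's x, y, z in m, then the turn, a rotation vector about the tool's x, y, z in degrees, then the closure, from -1 (fully open) to 1 (shut). In form: [[[x, y, z], [ax, ay, az], hand], ...]. A call has 1 to 8 rows; each row is the pose to reach, as a shift and turn from the pose commanded when the call began, along the tool's axes at that moment; what a row does not reach only later rows make up. A row lasts 1/12 s, in which the tool goes at most 41.7 mm and 7.16 degrees, less where a joint would pass 70% of its speed; a pose out of reach is approached as far as the arm can. A call with a gripper value outside its range is refused whole. The fingers move at their own pace and stop on an object; "newtons" is the grip in N (left out, the last holds). Time passes only in rows, so rows that repeat a pose let the fingers close. It gives the time, the measured TCP pose, the force, the opening and the grip force at its end, in the units of the state.
- bot.get_obs(): the state, without advancing time (a new reading comes with each control period).
- cams.grab_frame(name): name is "scene" or "top" or "wrist"; returns the picture (384x512x3 uint8, red, green, blue); there is no depth.
- cams.calibration(name): a dict with "intrinsics" (3x3 intrinsics, pixels), "pose" (4x4, takes a point from camera to world coordinates). Camera axes: x right, y up, looking along -z (the intrinsics and any distortion apply to the point x, -y, -z); pixel columns grow to the right and rows downward; lengths in mm; the calibration is good to about 2 mm. The wrist camera is an equidistant fisheye: a pixel r from the principal point sees the ray r / f radians off the axis. A picture is of the moment at which its call begins: read the wrist's pose just before it. calibration takes no time and is no camera call; for the wrist camera it gives the pose at the moment of the call.
- order.hand_in(): hands the job in; it is judged then, once.
The state is a dict: "t": time; "joint_pos": joint angles; "joint_velocities": joint speeds; "tau": joint torques, N m; "tcp_pos": TCP position; "tcp_rot": TCP orientation; "wrist_force": force on the tool from outside, world axes, zero at the start; "wrist_torque": the same for the moment, N m; "finger_gap": opening from 0.0 (shut) to 1.0 (fully open); "grip_force": force on a finger pad.
Only numpy, scipy, OpenCV 4.12 (cv2) and the standard library are available. Lean on these libraries where they do the work, as an engineer would, in place of code of your own. Each camera call takes 0.05 s, during which the arm holds its last target. There are 200 camera calls.

## Working session

There is one attempt and no reset: what is moved stays moved. The work goes in short steps, Python scripts to look and compute and a tool call to move; the robot and the scene stay as the last step left them, time stands still between calls to the robot, and variables do not carry over. Pictures are saved under pics/ and viewed, at most 10 in all, crops included, and the job is handed in when it is done.

Besides the shell and the picture viewer there is one more tool, called after ">>>" as name([rows], argument=value, ...), one row to a line, values as JSON. play_rows: Moves the arm, as the interface text tells. Its arguments: {"type":"object","properties":{"series":{"type":"array","items":{"type":"array"}},"newtons":{"type":"number"}},"required":["series"]}

```bash
mkdir -p pics; python3 - <<'E'
from workcell import bot,cams
import cv2,numpy as np
np.set_printoptions(precision=4,suppress=True)
o=bot.get_obs();print(o)
for n in("top","scene"):
    im=cams.grab_frame(n);cv2.imwrite(f"pics/{n}0.png",im[:,:,::-1]);c=cams.calibration(n);print(n,c["intrinsics"],c["pose"],{k:v for k,v in c.items() if k not in("intrinsics","pose")})
c=cams.calibration("wrist");print(c)
E
```

```text
{'t': 0.0, 'joint_pos': array([ 1.1209,  0.3595,  1.5114, -0.    ,  1.2725, -0.1151]), 'joint_velocities': array([ 0.0008, -0.001 , -0.0004,  0.0006, -0.0021, -0.0009]), 'tau': array([ -0.0005, -51.5358, -27.073 ,   0.0675,   0.0344,  -0.0002]), 'tcp_pos': array([196.8355, 566.0501, 221.7938]), 'tcp_rot': array([ 0.1666,  0.986 , -0.0009, -0.0003]), 'wrist_force': array([ 0.1643,  0.0736, -0.3497]), 'wrist_torque': array([0.0515, 0.0259, 0.0134]), 'grip_force': 0.0, 'finger_gap': 0.9994807047501475}
top [[377.6657   0.     259.484 ]
 [  0.     377.6657 194.9457]
 [  0.       0.       1.    ]] [[  -0.024     0.9994   -0.0267  506.0655]
 [  -0.9995   -0.0246   -0.021   -69.5593]
 [  -0.0216    0.0262    0.9994 1291.6235]
 [   0.        0.        0.        1.    ]] {}
scene [[453.4617   0.     250.6476]
 [  0.     453.4617 190.8351]
 [  0.       0.       1.    ]] [[   0.6067   -0.4868    0.6285 1334.8413]
 [   0.7946    0.3477   -0.4977 -690.7669]
 [   0.0237    0.8013    0.5977  862.1654]
 [   0.        0.        0.        1.    ]] {}
{'intrinsics': array([[297.3186,   0.    , 259.198 ],
       [  0.    , 297.3186, 188.3319],
       [  0.    ,   0.    ,   1.    ]]), 'pose': array([[  0.3287,  -0.9108,  -0.2498, 130.0691],
       [  0.9444,   0.3164,   0.0891, 589.5004],
       [ -0.0021,  -0.2652,   0.9642, 383.8173],
       [  0.    ,   0.    ,   0.    ,   1.    ]])}
```

View pics/top0.png

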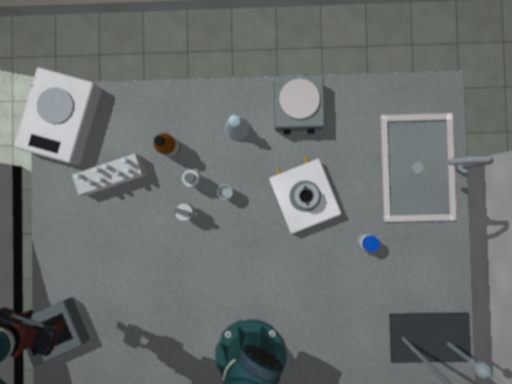

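View pics/scene0.png

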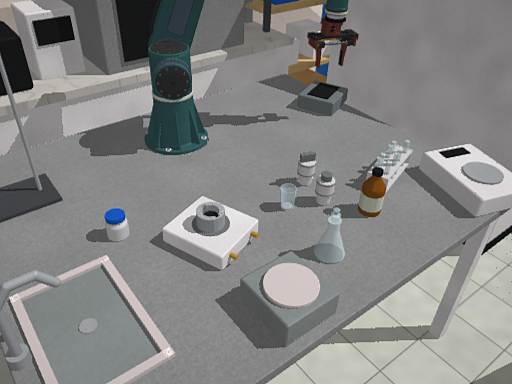

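The top view shows the fin cartridge near (184,212), the spare near (190,178), the unit at (305,197) and the beaker at (225,192). I'll enlarge the two regions that matter.

```bash
cat > h.py <<'E'
from workcell import bot,cams,order
import cv2,numpy as np
from scipy.spatial.transform import Rotation as R
np.set_printoptions(precision=4,suppress=True)
def ray(c,u,v,fish=False):
    K=c["intrinsics"];x=(u-K[0,2])/K[0,0];y=(v-K[1,2])/K[1,1]
    if fish:
        r=np.hypot(x,y)+1e-12;d=np.array([x/r*np.sin(r),-y/r*np.sin(r),-np.cos(r)])
    else: d=np.array([x,-y,-1.])
    return c["pose"][:3,3],c["pose"][:3,:3]@d
def onz(c,u,v,z,fish=False):
    o,d=ray(c,u,v,fish);return (o+d*(z-o[2])/d[2])[:2]
E
python3 - <<'E'
from h import *
im=cv2.imread("pics/top0.png")
a=cv2.resize(im[165:231,165:245],(400,330),interpolation=2);b=cv2.resize(im[155:237,265:345],(400,410),interpolation=2)
w=np.zeros((410,800,3),np.uint8);w[:330,:400]=a;w[:,400:]=b;cv2.imwrite("pics/crop0.png",w)
c=cams.calibration("top")
print(onz(c,184,212,98),onz(c,190,178,95),onz(c,305.5,196,95),onz(c,225,192,60))
E
```

```text
[489.7721 196.2218] [597.5173 175.6552] [ 531.151  -189.8583] [551.4087  68.805 ]
```

View pics/crop0.png

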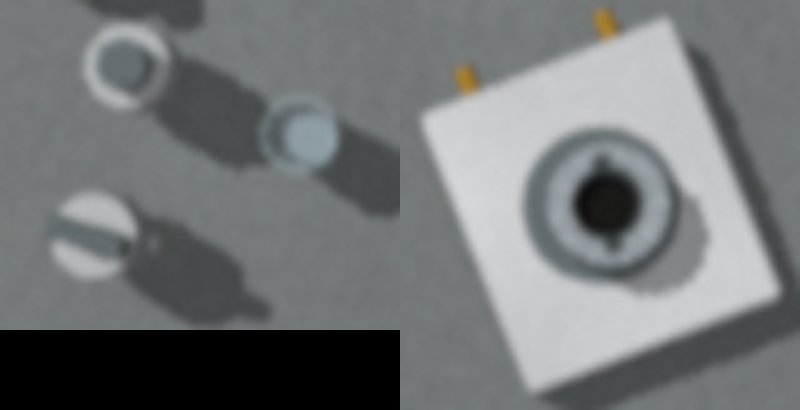

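The fin cartridge is confirmed at the lower left, with its fin roughly along world y. The collar slots are visible, about 0.25 rad off the unit's x axis. Next I'll move above the cartridge.

>>> play_rows([
  [[-0.4, -0.253, 0], [0, 0, 87], 0],
  [[-0.4, -0.253, 0], [0, 0, 87], 0],
  [[-0.4, -0.253, 0], [0, 0, 87], 0],
  [[-0.4, -0.253, 0], [0, 0, 87], 0],
  [[-0.4, -0.253, 0], [0, 0, 87], 0],
  [[-0.4, -0.253, 0], [0, 0, 87], 0],
  [[-0.4, -0.253, 0], [0, 0, 87], 0],
  [[-0.4, -0.253, 0], [0, 0, 87], 0],
])

```text
t: 0.77
tcp_pos: [405.3, 303.9, 222.5]
tcp_rot: [0.621, 0.784, -0.0, -0.0]
wrist_force: [0.3, 0.1, -0.3]
finger_gap: 0.504
grip_force: 0.0
```

>>> play_rows([
  [[-0.124, 0.058, 0], [0, 0, 29], 0],
  [[-0.124, 0.058, 0], [0, 0, 29], 0],
  [[-0.124, 0.058, 0], [0, 0, 29], 0],
  [[-0.124, 0.058, 0], [0, 0, 29], 0],
  [[-0.124, 0.058, 0], [0, 0, 29], 0],
  [[-0.124, 0.058, 0], [0, 0, 29], 0],
  [[-0.124, 0.058, 0], [0, 0, 29], 0],
])

```text
t: 1.35
tcp_pos: [489.1, 199.3, 222.3]
tcp_rot: [0.795, 0.607, -0.001, -0.0]
wrist_force: [0.2, -0.1, -0.2]
finger_gap: 0.5
grip_force: 0.0
```

```bash
python3 - <<'E'
from h import *
o=bot.get_obs();print(o["tcp_pos"],R.from_quat(o["tcp_rot"]).as_matrix()[:,0],o["joint_pos"],o["wrist_force"])
c=cams.calibration("wrist");print(c["pose"])
im=cams.grab_frame("wrist");cv2.imwrite("pics/w1.png",im[:,:,::-1])
np.save("w1.npy",c["pose"])
E
```

```text
[489.0728 199.2997 222.2856] [ 0.264   0.9645 -0.0003] [0.2558 0.2567 1.6637 0.0005 1.2225 0.5228] [ 0.2226 -0.0893 -0.2078]
[[  0.9645   0.2542   0.072  510.0712]
 [ -0.2642   0.9298   0.2565 268.5804]
 [ -0.0018  -0.2664   0.9639 384.1648]
 [  0.       0.       0.       1.    ]]
```

View pics/w1.png

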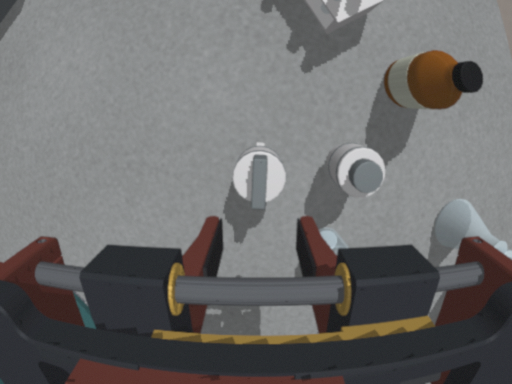

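The wrist view shows the finned cartridge at (259,178): fin top ends near (261,155) and (258,208), lug at (260,145). The round-knob spare is at (360,172). Now I'll measure the fin.

```bash
python3 - <<'E'
from h import *
im=cv2.imread("pics/w1.png").astype(int)
g=im.sum(2)//3
for r in (165,175,185,195,202,206): print(r,g[r,228:292:2])
for col in(257,259,261): print(col,g[146:216:2,col])
hsv=cv2.cvtColor(im.astype(np.uint8),cv2.COLOR_BGR2HSV);print(hsv[160,258],hsv[185,258],hsv[206,258],hsv[190,220])
E
```

```text
165 [141 143 144 142 179 207 207 208 208 207 202 174 121 115 122 122 123 123
 122 130 199 209 208 208 209 208 210 182 142 143 146 143]
175 [138 140 145 197 207 207 207 208 206 203 150 133 109 118 122 122 122 124
 121 146 202 208 208 207 207 207 208 207 201 148 140 142]
185 [135 117  91 155 203 205 207 204 205 182 134 132 107 119 121 121 121 122
 122 163 206 206 206 206 206 207 207 201 159 146 145 146]
195 [105  93  92  94  92 102 146 191 203 182 135 127 111 119 122 122 122 120
 122 179 204 205 205 204 195 161 144 146 139 142 144 144]
202 [ 94  95  95  97  93  93  92  94  91  92  95  91 109 121 121 120 120 120
 112 130 144 142 141 140 141 139 139 144 148 149 148 145]
206 [ 91  91  95  96  95  91  90  90  91  92  95  93 108 120 119 120 119 121
 109 135 143 145 144 143 142 140 141 146 145 142 142 141]
257 [155 167 145 210 164 101 109 127 123 121 123 122 122 122 121 123 122 121
 120 121 121 120 121 122 121 121 122 121 121 120 118 103  89  94  94]
259 [160 170 147 213 173 103 107 126 121 122 123 121 123 121 123 123 123 122
 122 122 121 122 121 121 120 122 120 121 121 122 119 105  89  93  95]
261 [162 170 149 212 177 102 107 125 114 122 124 122 123 122 123 122 122 122
 123 121 121 123 121 122 121 121 121 120 120 120 119 107  91  94  95]
[103  18 131] [ 98  22 126] [102  20 125] [ 90   5 142]
```

```bash
python3 - <<'E'
from h import *
c=cams.calibration("wrist");c["pose"]=np.load("w1.npy")
E=[onz(c,u,v,112,True) for u,v in((252.3,160),(266.5,160),(251.5,208.3),(264.7,208.3))]
E=np.array(E);print(E)
m=E.mean(0);d=(E[0]+E[1]-E[2]-E[3])/2;w=(E[1]+E[3]-E[0]-E[2])/2
print(m,np.linalg.norm(d),np.linalg.norm(w),np.degrees(np.arctan2(d[1],d[0])))
o=bot.get_obs();M=R.from_quat(o["tcp_rot"]).as_matrix()
p=np.array([*m,86]);print(M.T@(p-o["tcp_pos"]), np.degrees(np.arctan2(M[1,0],M[0,0])))
t=cams.calibration("top")
E
```

```text
[[490.7643 224.1621]
 [503.4787 220.6847]
 [477.2294 178.7542]
 [489.5731 175.384 ]]
[490.2614 199.7463] 47.38416036037001 12.98841363005132 73.16876541864167
[  0.488    1.4332 136.3743] 74.71720120085396
```

>>> play_rows([
  [[0.0005, 0.0014, 0.04], [0, 0, 1.5], 0],
  [[0.0005, 0.0014, 0.08], [0, 0, 1.5], 0],
  [[0.0005, 0.0014, 0.11], [0, 0, 1.5], 0],
  [[0.0005, 0.0014, 0.13], [0, 0, 1.5], 0],
  [[0.0005, 0.0014, 0.136], [0, 0, 1.5], 0],
  [[0.0005, 0.0014, 0.136], [0, 0, 1.5], 0],
  [[0.0005, 0.0014, 0.136], [0, 0, 1.5], 0],
])

```text
t: 1.98
tcp_pos: [491.2, 200.0, 87.0]
tcp_rot: [0.803, 0.596, 0.0, -0.0]
wrist_force: [0.1, -0.5, 0.1]
finger_gap: 0.501
grip_force: 0.0
```

>>> play_rows([
  [[0, 0, 0], [0, 0, 0], 1],
  [[0, 0, 0], [0, 0, 0], 1],
  [[0, 0, 0], [0, 0, 0], 1],
  [[0, 0, 0], [0, 0, 0], 1],
  [[0, 0, 0], [0, 0, 0], 1],
  [[0, 0, 0], [0, 0, 0], 1],
  [[0, 0, 0], [0, 0, 0], 1],
  [[0, 0, 0], [0, 0, 0], 1],
], newtons=45)

```text
t: 2.65
tcp_pos: [491.4, 198.9, 86.8]
tcp_rot: [0.804, 0.595, -0.0, -0.0]
wrist_force: [-1.8, -0.4, 2.5]
finger_gap: 0.157
grip_force: 45.0
```

>>> play_rows([
  [[0, 0, -0.01], [0, 0, 0], 1],
  [[0, 0, -0.04], [0, 0, 0], 1],
  [[0, 0, -0.08], [0, 0, 0], 1],
  [[0, 0, -0.115], [0, 0, 0], 1],
  [[0, 0, -0.13], [0, 0, 0], 1],
  [[-0.02, 0.003, -0.13], [0, 0, 3], 1],
  [[-0.06, 0.009, -0.13], [0, 0, 10], 1],
  [[-0.1, 0.014, -0.13], [0, 0, 16], 1],
])

```text
t: 3.32
tcp_pos: [475.8, 98.8, 217.5]
tcp_rot: [0.879, 0.476, 0.001, 0.0]
wrist_force: [0.9, -0.2, -2.9]
finger_gap: 0.158
grip_force: 45.0
```

```bash
python3 - <<'E'
from h import *
o=bot.get_obs();M=R.from_quat(o["tcp_rot"]).as_matrix()
print(o["tcp_pos"],o["wrist_force"],o["finger_gap"],np.degrees(np.arctan2(M[1,0],M[0,0])),M.T@(np.array([431,-190,217])-o["tcp_pos"]))
E
```

```text
[475.8103  98.8086 217.5402] [ 0.9255 -0.2048 -2.9232] 0.15823136172830637 56.862395624183655 [-266.3327  120.3547    0.5239]
```

>>> play_rows([
  [[-0.033, 0.015, 0], [0, 0, 7], 1],
  [[-0.07, 0.032, 0], [0, 0, 13], 1],
  [[-0.106, 0.048, 0], [0, 0, 20], 1],
  [[-0.14, 0.063, 0], [0, 0, 26], 1],
  [[-0.175, 0.079, 0], [0, 0, 33], 1],
  [[-0.21, 0.095, 0], [0, 0, 39], 1],
  [[-0.245, 0.11, 0], [0, 0, 45], 1],
  [[-0.266, 0.12, 0], [0, 0, 49], 1],
])

```text
t: 3.98
tcp_pos: [430.6, -192.7, 217.2]
tcp_rot: [0.998, 0.067, -0.0, 0.001]
wrist_force: [1.5, 0.2, -3.2]
finger_gap: 0.155
grip_force: 45.0
```

>>> play_rows([
  [[0, 0, 0], [0, 0, 0], 1],
  [[0, 0, 0], [0, 0, 0], 1],
])

```text
t: 4.15
tcp_pos: [431.1, -190.4, 216.9]
tcp_rot: [0.998, 0.069, -0.0, -0.0]
wrist_force: [0.5, 0.2, -3.8]
finger_gap: 0.157
grip_force: 45.0
```

```bash
python3 - <<'E'
from h import *
o=bot.get_obs();M=R.from_quat(o["tcp_rot"]).as_matrix()
c=cams.calibration("wrist");np.save("w2.npy",c["pose"]);im=cams.grab_frame("wrist")[:,:,::-1]
cv2.imwrite("pics/w2.png",im)
print(o["tcp_pos"],o["wrist_force"],o["wrist_torque"],o["joint_pos"],np.degrees(np.arctan2(M[1,0],M[0,0])))
E
```

```text
[ 431.1479 -190.3574  216.8557] [ 0.5205  0.1582 -3.7956] [ 0.0172  0.2192 -0.0284] [-0.5625  0.1789  1.7848  0.      1.1782  0.8706] 7.8849298260814535
```

View pics/w2.png

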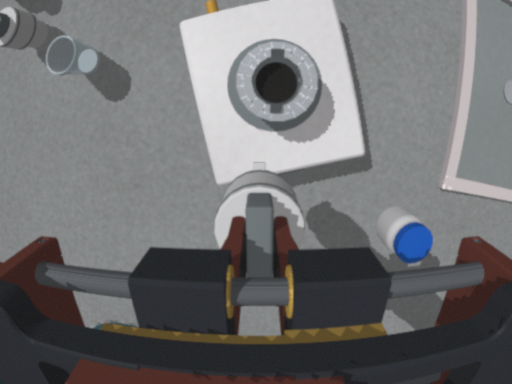

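The wrist view shows the collar at (275,82) with slots at about (278,53) and (276,109). The held cartridge's front lug is at (260,167). I'll enlarge the collar.

```bash
python3 - <<'E'
from h import *
im=cv2.imread("pics/w2.png")
cv2.imwrite("pics/w2c.png",cv2.resize(im[35:135,222:330],None,fx=6,fy=6,interpolation=2)[:600])
E
```

```text
(no output)
```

View pics/w2c.png

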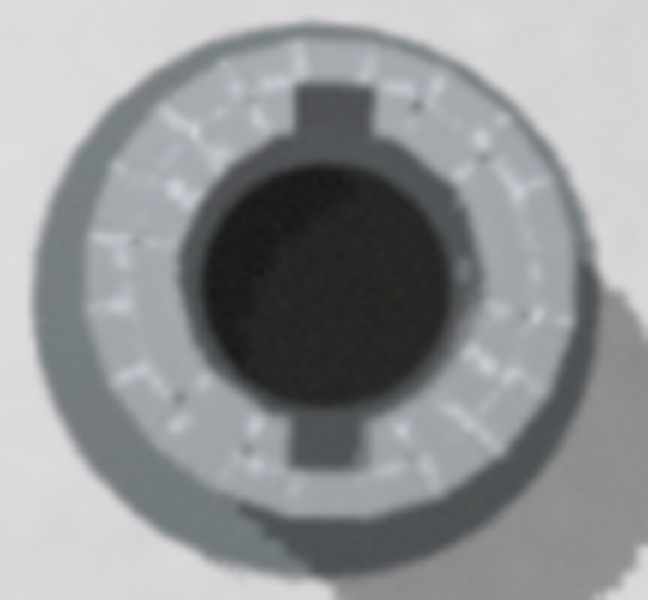

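```bash
cat > col.py <<'E'
from h import *
c=cams.calibration("wrist");c["pose"]=np.load("w2.npy")
P=lambda u,v,z=95:onz(c,u/6+222-.4,v/6+35-.4,z,True)
def fit(Q):
    A=np.c_[2*Q,np.ones(len(Q))];s=np.linalg.lstsq(A,(Q**2).sum(1),rcond=None)[0];return s[:2],np.sqrt(s[2]+s[:2]@s[:2])
im=cv2.imread("pics/w2.png");big=cv2.resize(im[35:135,222:330],None,fx=6,fy=6,interpolation=2)
g=cv2.GaussianBlur(big,(0,0),3).astype(int);m=((g.mean(2)>142)&(g.mean(2)<188)).astype(np.uint8)
m[:,600:]=0
m=cv2.morphologyEx(m,cv2.MORPH_OPEN,np.ones((25,25),np.uint8))
cs,_=cv2.findContours(m,cv2.RETR_CCOMP,cv2.CHAIN_APPROX_NONE)
for k in sorted(cs,key=cv2.contourArea)[-3:]:
    Q=np.array([P(*p[0]) for p in k]);ce,r=fit(Q)
    for _ in range(5):
        d=abs(np.linalg.norm(Q-ce,axis=1)-r);ce,r=fit(Q[d<max(1,np.percentile(d,70))])
    print(len(k),ce,r,cv2.boundingRect(k))
print(fit(np.array([P(180,270),P(480,270),P(195,200),P(462,200),P(250,408),P(408,408)])))
a=np.array([P(*q) for q in((295,87),(378,87),(287,468),(367,468))]);print(a,a.mean(0))
d=a[:2].mean(0)-a[2:].mean(0);print(np.linalg.norm(d),np.degrees(np.arctan2(d[1],d[0])))
for q in (a[1]-a[0],a[3]-a[2]): print("edge",np.degrees(np.arctan2(q[0],-q[1]))*-1+0,np.linalg.norm(q))
# lug check
E
python3 col.py
```

```text
318 [ 565.8623 -194.0717] 8.311413582945052 (306, 39, 126, 46)
508 [ 495.9687 -234.836 ] 9.707233771455027 (490, 479, 110, 121)
2916 [ 532.9981 -194.308 ] 36.36543626433662 (85, 45, 487, 469)
(array([ 532.991 , -193.7771]), np.float64(24.130871540550974))
[[ 562.7962 -184.0927]
 [ 564.8348 -196.9646]
 [ 501.8249 -191.3206]
 [ 503.6754 -203.8138]] [ 533.2828 -194.0479]
61.4696753625496 6.575044071753839
edge -8.99984469362129 13.032382126584427
edge -8.425188580166457 12.629546890238952
```

```bash
cat >> col.py <<'E'
print("---")
g=im.mean(2).astype(int)
print(g[156:204,259]);print(g[198,240:282]);print(g[165,248:272])
T=np.array([431.15,-190.36]);y=np.radians(7.885);X=np.array([np.cos(y),np.sin(y)]);Y=np.array([np.sin(y),-np.cos(y)])
for u,v,z in((259.5,194,242),(259.5,163,146)):
    d=onz(c,u,v,z,True)-T;print(d@X,d@Y)
E
python3 col.py|sed 1,/---/d
```

```text
[215 216 216 215 216 204 180 194 199 199 197 198 192 166 126 119 140 145
 146 144 146 145 145 145 144 140 124 104 116 145 169 194 204 201 198 189
 156 107  87  86  87  85  87  88  87  87  88  89]
[198 199 198 199 199 195 173 129 101  92  88  87  88  87  88  87  86  86
  86  87  88  85  86  87  86  86  87  86  84  81  77  85 107 124 130 131
 143 168 192 198 197 198]
[214 215 215 215 210 202 200 200 200 198 199 199 199 198 198 196 189 192
 209 214 215 216 216 216]
33.48551324273727 1.1099427916187892
30.670076144700534 1.2099432347228938
```

```bash
cat >> col.py <<'E'
print("+++")
for u,v,z in((259.5,192.6,214),(259.5,161.3,140),(259.5,163.5,146),(259.5,161.3,146)):
    d=onz(c,u,v,z,True)-T;print(d@X,d@Y)
# barrel edges left/right at the lower visible rows: white circle
print(g[215,205:320:1])
E
python3 col.py|sed 1,/+++/d
```

```text
26.01063577997541 1.1394024502147713
30.961346309889993 1.2162224582646375
30.26496033169289 1.2099488855125553
32.04558361776693 1.2099274332923196
[136 136 137 136 134 136 135 134 134 133 138 165 193 203 200 199 198 198
 198 198 199 198 198 197 198 199 198 196 193 189 180 175 172 169 168 170
 176 182 186 183 161 124 116 116 117 118 117 116 116 116 117 116 116 116
 116 115 116 115 117 116 115 115 115 114 113 107  95  89 100 122 125 120
 115 114 111 112 111 114 115 121 125 127 128 128 128 128 129 129 131 134
 139 145 159 175 185 185 167 140 126 126 125 114  97  91  91  93  91  91
  87  88  87  87  88  88  88]
```

>>> play_rows([
  [[0.035, 0.006, 0], [0, 0, 0.7], 1],
  [[0.07, 0.012, 0], [0, 0, 0.7], 1],
  [[0.095, 0.016, 0.005], [0, 0, 0.7], 1],
  [[0.0991, 0.0165, 0.015], [0, 0, 0.7], 1],
  [[0.0991, 0.0165, 0.028], [0, 0, 0.7], 1],
  [[0.0991, 0.0165, 0.033], [0, 0, 0.7], 1],
  [[0.0991, 0.0165, 0.033], [0, 0, 0.7], 1],
  [[0.0991, 0.0165, 0.033], [0, 0, 0.7], 1],
])

```text
t: 4.87
tcp_pos: [531.1, -190.7, 183.4]
tcp_rot: [0.998, 0.064, -0.001, -0.0]
wrist_force: [-0.1, -0.2, -3.0]
finger_gap: 0.157
grip_force: 45.0
```

```bash
cat > st.py <<'E'
from h import *
o=bot.get_obs();M=R.from_quat(o["tcp_rot"]).as_matrix()
print(o["t"],o["tcp_pos"],o["wrist_force"],o["wrist_torque"],o["finger_gap"],np.degrees(np.arctan2(M[1,0],M[0,0])),"tilt",M[:2,2])
E
python3 st.py
```

```text
4.8667 [ 531.1482 -190.7033  183.4333] [-0.076  -0.2222 -2.9771] [-0.0729  0.1433  0.0348] 0.15697248643819212 7.389954386772084 tilt [-0.0016  0.0007]
```

>>> play_rows([
  [[0, 0, 0], [0, 0, 0], 1],
  [[0, 0, 0], [0, 0, 0], 1],
])

```text
t: 5.03
tcp_pos: [532.1, -191.8, 184.5]
tcp_rot: [0.998, 0.064, 0.001, 0.0]
wrist_force: [-0.7, -0.5, -3.7]
finger_gap: 0.16
grip_force: 45.0
```

```bash
python3 st.py; python3 - <<'E'
from h import *
for i in range(3):
    c=cams.calibration("wrist");im=cams.grab_frame("wrist")[:,:,::-1];print(bot.get_obs()["tcp_pos"],c["pose"][:3,3])
cv2.imwrite("pics/w3.png",im);np.save("w3.npy",c["pose"])
E
```

```text
5.0333 [ 532.1477 -191.8361  184.5347] [-0.7136 -0.5386 -3.7122] [-0.047   0.1125 -0.0052] 0.16009907099932302 7.327935860502743 tilt [ 0.0011 -0.0006]
[ 532.1989 -191.9384  184.5203] [ 605.6026 -183.181   346.5164]
[ 532.1979 -192.0163  184.4596] [ 605.6372 -183.2964  346.5115]
[ 532.1575 -192.002   184.3351] [ 605.6454 -183.3616  346.4259]
```

View pics/w3.png

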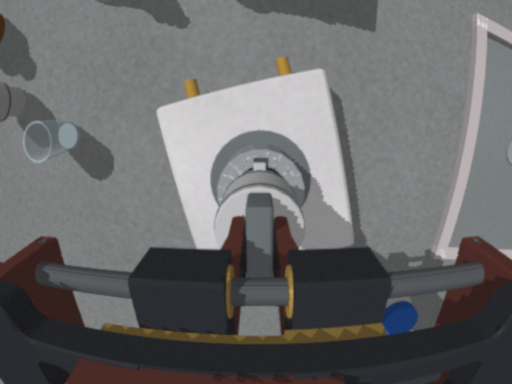

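The lug at (260,163) sits centred over the collar, whose edges are near columns 215 and 305. Now descending by feel.

>>> play_rows([
  [[0, 0, 0.002], [0, 0, 0], 1],
  [[0, 0, 0.004], [0, 0, 0], 1],
  [[0, 0, 0.006], [0, 0, 0], 1],
  [[0, 0, 0.008], [0, 0, 0], 1],
  [[0, 0, 0.008], [0, 0, 0], 1],
])

```text
t: 5.6
tcp_pos: [531.7, -191.7, 175.1]
tcp_rot: [0.998, 0.064, -0.0, -0.0]
wrist_force: [0.0, 0.1, -2.9]
finger_gap: 0.155
grip_force: 45.0
```

```bash
python3 st.py
```

```text
5.6 [ 531.6958 -191.7451  175.0716] [ 0.0258  0.0619 -2.9359] [-0.0899  0.2182 -0.0363] 0.1551021940097847 7.320098646385132 tilt [-0.0009  0.0002]
```

>>> play_rows([
  [[0, 0, 0.001], [0, 0, 0], 1],
  [[0, 0, 0.002], [0, 0, 0], 1],
  [[0, 0, 0.003], [0, 0, 0], 1],
  [[0, 0, 0.004], [0, 0, 0], 1],
  [[0, 0, 0.004], [0, 0, 0], 1],
])

```text
t: 6.02
tcp_pos: [531.9, -191.8, 171.5]
tcp_rot: [0.998, 0.064, -0.0, 0.0]
wrist_force: [-0.9, -0.8, -3.3]
finger_gap: 0.154
grip_force: 45.0
```

```bash
python3 st.py
```

```text
6.0167 [ 531.9494 -191.7924  171.4774] [-0.9008 -0.8015 -3.2703] [-0.0943  0.1397 -0.0424] 0.15412103275656505 7.321930811973742 tilt [-0.0003 -0.0001]
```

>>> play_rows([
  [[0, 0, 0.001], [0, 0, 0], 1],
  [[0, 0, 0.002], [0, 0, 0], 1],
  [[0, 0, 0.002], [0, 0, 0], 1],
])

```text
t: 6.27
tcp_pos: [532.0, -191.8, 169.5]
tcp_rot: [0.998, 0.064, -0.0, 0.0]
wrist_force: [-0.1, 0.0, -3.7]
finger_gap: 0.152
grip_force: 45.0
```

```bash
python3 st.py
```

```text
6.2667 [ 532.0067 -191.8036  169.5091] [-0.1275  0.0158 -3.715 ] [-0.1308  0.1364 -0.073 ] 0.15159282448502104 7.322263045739646 tilt [-0.0001 -0.0001]
```

>>> play_rows([
  [[0, 0, 0.001], [0, 0, 0], 1],
  [[0, 0, 0.002], [0, 0, 0], 1],
  [[0, 0, 0.003], [0, 0, 0], 1],
  [[0, 0, 0.003], [0, 0, 0], 1],
])

```text
t: 6.6
tcp_pos: [532.0, -191.8, 166.5]
tcp_rot: [0.998, 0.064, -0.0, 0.0]
wrist_force: [0.9, -0.9, -2.9]
finger_gap: 0.157
grip_force: 45.0
```

```bash
python3 st.py
```

```text
6.6 [ 531.9687 -191.806   166.492 ] [ 0.8521 -0.9335 -2.8803] [-0.1893  0.1196  0.0148] 0.15734326813037933 7.320633290293422 tilt [-0.0002 -0.0001]
```

In the slots. Next I'll press against the spring.

>>> play_rows([
  [[0, 0, 0.001], [0, 0, 0], 1],
  [[0, 0, 0.002], [0, 0, 0], 1],
  [[0, 0, 0.003], [0, 0, 0], 1],
  [[0, 0, 0.004], [0, 0, 0], 1],
  [[0, 0, 0.005], [0, 0, 0], 1],
  [[0, 0, 0.005], [0, 0, 0], 1],
])

```text
t: 7.1
tcp_pos: [532.2, -191.9, 162.0]
tcp_rot: [0.998, 0.064, 0.0, 0.0]
wrist_force: [-0.6, -0.2, 3.5]
finger_gap: 0.155
grip_force: 45.0
```

```bash
python3 st.py
```

```text
7.1 [ 532.1761 -191.8727  161.9652] [-0.6435 -0.2258  3.5239] [0.0002 0.4385 0.0219] 0.1547437706270595 7.322568189755203 tilt [ 0.0004 -0.0003]
```

>>> play_rows([
  [[0, 0, 0.001], [0, 0, 0], 1],
  [[0, 0, 0.0025], [0, 0, 0], 1],
  [[0, 0, 0.004], [0, 0, 0], 1],
  [[0, 0, 0.0055], [0, 0, 0], 1],
  [[0, 0, 0.0065], [0, 0, 0], 1],
  [[0, 0, 0.0073], [0, 0, 0], 1],
  [[0, 0, 0.0073], [0, 0, 0], 1],
  [[0, 0, 0.0073], [0, 0, 0], 1],
])

```text
t: 7.77
tcp_pos: [532.2, -191.9, 154.9]
tcp_rot: [0.998, 0.064, 0.0, 0.0]
wrist_force: [-2.7, 1.0, 6.5]
finger_gap: 0.159
grip_force: 45.0
```

```bash
python3 st.py
```

```text
7.7667 [ 532.2091 -191.8606  154.8805] [-2.6911  1.0128  6.4636] [0.1346 0.6503 0.0173] 0.15890264359694029 7.320648594919871 tilt [ 0.0005 -0.0003]
```

>>> play_rows([
  [[0, 0, 0.0005], [0, 0, 0], 1],
  [[0, 0, 0.001], [0, 0, 0], 1],
  [[0, 0, 0.001], [0, 0, 0], 1],
])

```text
t: 8.02
tcp_pos: [532.2, -191.9, 154.0]
tcp_rot: [0.998, 0.064, 0.0, 0.0]
wrist_force: [-2.3, 0.9, 8.7]
finger_gap: 0.156
grip_force: 45.0
```

```bash
python3 st.py
```

```text
8.0167 [ 532.2415 -191.8785  154.0386] [-2.2891  0.8581  8.7466] [0.1837 0.735  0.0608] 0.15604217547590155 7.323728079594208 tilt [ 0.0006 -0.0004]
```

>>> play_rows([
  [[-0.0004, 0, 0], [0, 0, 2], 1],
  [[-0.0004, 0, 0], [0, 0, 5], 1],
  [[-0.0004, 0, 0], [0, 0, 8], 1],
  [[-0.0004, 0, 0], [0, 0, 10], 1],
  [[-0.0004, 0, 0], [0, 0, 10], 1],
])

```text
t: 8.43
tcp_pos: [532.6, -192.2, 154.3]
tcp_rot: [1.0, -0.024, 0.001, 0.0]
wrist_force: [-0.9, 0.7, 8.1]
finger_gap: 0.157
grip_force: 45.0
```

```bash
python3 st.py
```

```text
8.4333 [ 532.5807 -192.226   154.304 ] [-0.8528  0.6627  8.0919] [ 0.0986  0.4851 -0.0474] 0.15661357982403554 -2.779844910110345 tilt [ 0.002 -0.001]
```

>>> play_rows([
  [[0, 0, 0], [0, 0, 5], 1],
  [[0, 0, 0], [0, 0, 10], 1],
  [[0, 0, 0], [0, 0, 15], 1],
  [[0, 0, 0], [0, 0, 20], 1],
  [[0, 0, 0], [0, 0, 25], 1],
  [[0, 0, 0], [0, 0, 25], 1],
])

```text
t: 8.93
tcp_pos: [533.0, -192.6, 154.4]
tcp_rot: [0.97, -0.241, 0.002, 0.0]
wrist_force: [-0.2, -0.0, 7.5]
finger_gap: 0.153
grip_force: 45.0
```

```bash
python3 st.py
```

```text
8.9333 [ 532.9539 -192.5605  154.4497] [-0.1615 -0.0197  7.5086] [-0.0277  0.348  -0.0308] 0.15278327641522377 -27.939979496201104 tilt [ 0.0028 -0.0016]
```

>>> play_rows([
  [[0, 0, 0.0003], [0, 0, 5], 1],
  [[0, 0, 0.0003], [0, 0, 10], 1],
  [[0, 0, 0.0003], [0, 0, 15], 1],
  [[0, 0, 0.0003], [0, 0, 20], 1],
  [[0, 0, 0.0003], [0, 0, 25], 1],
  [[0, 0, 0.0003], [0, 0, 29], 1],
  [[0, 0, 0.0003], [0, 0, 29], 1],
])

```text
t: 9.52
tcp_pos: [533.1, -192.7, 154.2]
tcp_rot: [0.879, -0.476, 0.002, 0.0]
wrist_force: [0.0, -1.3, 7.5]
finger_gap: 0.159
grip_force: 45.0
```

```bash
python3 st.py
```

```text
9.5167 [ 533.0521 -192.7399  154.2371] [ 0.0217 -1.337   7.4674] [-0.0973  0.3628 -0.06  ] 0.15877023163013676 -56.888846044870384 tilt [ 0.003  -0.0019]
```

>>> play_rows([
  [[0, 0, 0], [0, 0, 3], 1],
  [[0, 0, 0], [0, 0, 5], 1],
  [[0, 0, 0], [0, 0, 7], 1],
  [[0, 0, 0], [0, 0, 7], 1],
])

```text
t: 9.85
tcp_pos: [533.1, -192.8, 154.2]
tcp_rot: [0.849, -0.528, 0.002, 0.0]
wrist_force: [-0.4, -0.5, 8.6]
finger_gap: 0.156
grip_force: 45.0
```

```bash
python3 st.py
```

```text
9.85 [ 533.0721 -192.8016  154.2403] [-0.3517 -0.5034  8.6061] [-0.0929  0.3367 -0.0006] 0.15642239825864762 -63.776338988254814 tilt [ 0.003 -0.002]
```

>>> play_rows([
  [[0, 0, 0], [0, 0, 1], 1],
  [[0, 0, 0], [0, 0, 2], 1],
  [[0, 0, 0], [0, 0, 2], 1],
])

```text
t: 10.1
tcp_pos: [533.1, -192.8, 154.3]
tcp_rot: [0.84, -0.543, 0.002, 0.0]
wrist_force: [-0.5, -1.2, 7.3]
finger_gap: 0.156
grip_force: 45.0
```

```bash
python3 st.py
```

```text
10.1 [ 533.0797 -192.8024  154.261 ] [-0.5439 -1.1948  7.2806] [-0.0492  0.3704  0.0493] 0.1561214111656129 -65.72069792994971 tilt [ 0.0031 -0.0021]
```

>>> play_rows([
  [[0, 0, 0], [0, 0, 0.7], 1],
  [[0, 0, 0], [0, 0, 1.3], 1],
  [[0, 0, 0], [0, 0, 1.3], 1],
])

```text
t: 10.35
tcp_pos: [533.1, -192.8, 154.2]
tcp_rot: [0.834, -0.552, 0.002, 0.0]
wrist_force: [-0.8, -1.2, 7.9]
finger_gap: 0.156
grip_force: 45.0
```

```bash
python3 st.py
```

```text
10.35 [ 533.0998 -192.8192  154.2459] [-0.7743 -1.1793  7.9286] [-0.1285  0.3577  0.0063] 0.15557398752705506 -67.00115515074178 tilt [ 0.0031 -0.0021]
```

>>> play_rows([
  [[0, 0, 0], [0, 0, 0.6], 1],
  [[0, 0, 0], [0, 0, 1.2], 1],
  [[0, 0, 0], [0, 0, 1.2], 1],
])

```text
t: 10.6
tcp_pos: [533.1, -192.8, 154.3]
tcp_rot: [0.828, -0.561, 0.002, 0.0]
wrist_force: [-0.4, -1.1, 8.9]
finger_gap: 0.158
grip_force: 45.0
```

```bash
python3 st.py
```

```text
10.6 [ 533.0861 -192.8169  154.2558] [-0.3577 -1.0718  8.8757] [-0.0978  0.3152  0.1059] 0.1580115036985504 -68.19605546797156 tilt [ 0.003  -0.0021]
```

>>> play_rows([
  [[0, 0, 0], [0, 0, 0.5], 1],
  [[0, 0, 0], [0, 0, 1], 1],
  [[0, 0, 0], [0, 0, 1], 1],
])

```text
t: 10.85
tcp_pos: [532.8, -192.9, 154.2]
tcp_rot: [0.823, -0.568, 0.002, 0.0]
wrist_force: [-1.4, -2.2, 9.0]
finger_gap: 0.156
grip_force: 45.0
```

```bash
python3 st.py
```

```text
10.85 [ 532.8187 -192.8695  154.2356] [-1.3957 -2.1597  9.    ] [-0.1485  0.5078  0.1371] 0.15577808700149667 -69.17865103696619 tilt [ 0.0025 -0.0022]
```

>>> play_rows([
  [[0, 0, 0], [0, 0, 0.4], 1],
  [[0, 0, 0], [0, 0, 0.7], 1],
  [[0, 0, 0], [0, 0, 0.7], 1],
])

```text
t: 11.1
tcp_pos: [532.6, -192.9, 154.2]
tcp_rot: [0.82, -0.573, 0.001, 0.0]
wrist_force: [-1.8, -1.6, 9.6]
finger_gap: 0.154
grip_force: 45.0
```

```bash
python3 st.py
```

```text
11.1 [ 532.5756 -192.8872  154.2227] [-1.7526 -1.6213  9.5783] [-0.2163  0.6122  0.2044] 0.15417652131885032 -69.85981908471904 tilt [ 0.0021 -0.0023]
```

>>> play_rows([
  [[0, 0, 0], [0, 0, 0.4], 1],
  [[0, 0, 0], [0, 0, 0.7], 1],
  [[0, 0, 0], [0, 0, 0.7], 1],
])

```text
t: 11.35
tcp_pos: [532.3, -193.0, 154.2]
tcp_rot: [0.816, -0.578, 0.001, 0.0]
wrist_force: [-2.6, -2.3, 9.8]
finger_gap: 0.155
grip_force: 45.0
```

```bash
python3 st.py
```

```text
11.35 [ 532.339  -192.9553  154.2273] [-2.6124 -2.2523  9.7794] [-0.2699  0.7496  0.2476] 0.15499344906997925 -70.55734680359113 tilt [ 0.0016 -0.0024]
```

>>> play_rows([
  [[0, 0, 0], [0, 0, 0.4], 1],
  [[0, 0, 0], [0, 0, 0.8], 1],
  [[0, 0, 0], [0, 0, 0.8], 1],
])

```text
t: 11.6
tcp_pos: [532.1, -193.0, 154.2]
tcp_rot: [0.812, -0.583, 0.001, 0.001]
wrist_force: [-3.3, -2.5, 10.7]
finger_gap: 0.151
grip_force: 45.0
```

```bash
python3 st.py
```

```text
11.6 [ 532.0747 -192.9699  154.192 ] [-3.2576 -2.4842 10.6694] [-0.2487  0.8984  0.2291] 0.15088685922355644 -71.34992238434853 tilt [ 0.0011 -0.0024]
```

>>> play_rows([
  [[0, 0, 0], [0, 0, 0.4], 1],
  [[0, 0, 0], [0, 0, 0.8], 1],
  [[0, 0, 0], [0, 0, 0.8], 1],
])

```text
t: 11.85
tcp_pos: [532.0, -193.0, 154.2]
tcp_rot: [0.808, -0.589, 0.001, 0.001]
wrist_force: [-2.5, -2.8, 9.7]
finger_gap: 0.155
grip_force: 45.1
```

```bash
python3 st.py
```

```text
11.85 [ 532.0032 -192.9573  154.1605] [-2.5376 -2.8397  9.6995] [-0.2572  0.8974  0.4805] 0.1550819376827791 -72.11712182033108 tilt [ 0.0009 -0.0025]
```

>>> play_rows([
  [[0, 0, 0], [0, 0, -0.3], 1],
  [[0, 0, -0.0015], [0, 0, -0.3], 1],
  [[0, 0, -0.003], [0, 0, -0.3], 1],
  [[0, 0, -0.003], [0, 0, -0.3], 1],
])

```text
t: 12.18
tcp_pos: [531.9, -192.7, 156.2]
tcp_rot: [0.81, -0.587, 0.001, 0.001]
wrist_force: [-0.6, -3.2, 2.2]
finger_gap: 0.156
grip_force: 45.0
```

```bash
python3 st.py
```

```text
12.1833 [ 531.8598 -192.7186  156.1813] [-0.6374 -3.2006  2.1996] [-0.8252  0.4141  0.3493] 0.15594366145830332 -71.84818709502706 tilt [ 0.0004 -0.0017]
```

>>> play_rows([
  [[0, 0, 0], [0, 0, 0], 0],
  [[0, 0, 0], [0, 0, 0], 0],
  [[0, 0, 0], [0, 0, 0], 0],
  [[0, 0, 0], [0, 0, 0], 0],
  [[0, 0, 0], [0, 0, 0], 0],
])

```text
t: 12.6
tcp_pos: [531.9, -191.7, 156.3]
tcp_rot: [0.81, -0.587, 0.0, -0.0]
wrist_force: [-0.4, 0.1, 6.0]
finger_gap: 0.483
grip_force: 2.6
```

```bash
python3 st.py
```

```text
12.6 [ 531.9016 -191.6649  156.3009] [-0.4369  0.1045  6.023 ] [0.0898 0.077  0.0431] 0.4831411669768388 -71.88438891322654 tilt [0.0005 0.0001]
```

Fingertips are bearing on the barrel top as it rises, so I'll lift straight up and look.

>>> play_rows([
  [[0, 0, -0.002], [0, 0, 0], 0],
  [[0, 0, -0.006], [0, 0, 0], 0],
  [[0, 0, -0.02], [0, 0, 0], 0],
  [[0, 0, -0.05], [0, 0, 0], 0],
  [[0, 0, -0.08], [0, 0, 0], 0],
  [[-0.04, 0, -0.09], [0, 0, 0], 0],
  [[-0.06, 0, -0.09], [0, 0, 0], 0],
  [[-0.06, 0, -0.09], [0, 0, 0], 0],
])

```text
t: 13.27
tcp_pos: [511.2, -131.5, 246.8]
tcp_rot: [0.81, -0.586, -0.001, -0.001]
wrist_force: [-0.8, 0.8, -0.5]
finger_gap: 0.502
grip_force: 0.0
```

```bash
python3 st.py; python3 - <<'E'
from h import *
c=cams.calibration("wrist");im=cams.grab_frame("wrist")[:,:,::-1];np.save("w4.npy",c["pose"]);cv2.imwrite("pics/w4.png",im)
im2=cams.grab_frame("scene")[:,:,::-1]
w=np.zeros((384,800,3),np.uint8);w[:,:512]=im;w[:252,512:]=cv2.resize(im2[185:270,155:252],(288,252),interpolation=2);cv2.imwrite("pics/v4.png",w)
E
```

```text
13.2667 [ 511.2163 -131.4818  246.7735] [-0.7703  0.8385 -0.4689] [ 0.0367  0.1679 -0.0427] 0.5021137741579882 -71.77771839117474 tilt [-0.0008  0.0019]
```

View pics/v4.png

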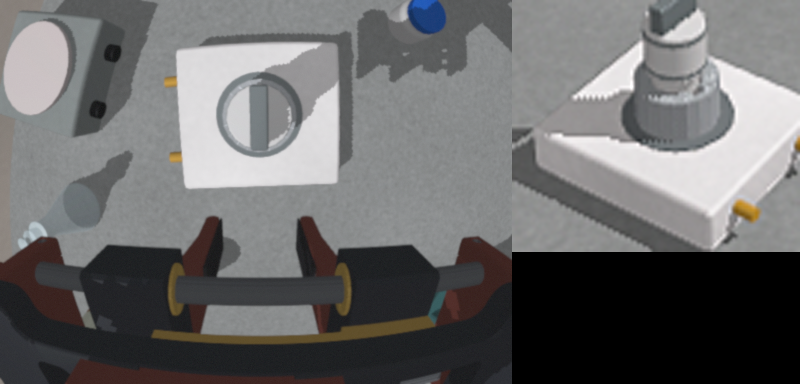

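The cartridge stands upright and centred in the collar at (258,115), with its fin turned across the unit. After release its barrel top pushed on the fingertips at z = 156.3 mm. That puts the underside at about 72–73 mm, which is only possible with the lugs in the pockets, so it's locked. Nothing touches it now.

```bash
python3 -c "
from workcell import order
print(order.hand_in())"
```

```text
the job is handed in; nothing more can be done
None
```

The finned cartridge is fitted and, by the fingertip contact height on release, locked in the bayonet collar. The job is handed in at about 13 s, with no verdict returned; no bystander was touched, and no wrist reading went above about 12 N.

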